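Load a spice jar through the one-way gate of a rack

TASK

Slide the spice jar that stands by itself on the open worktop, upright, along the worktop into the open mouth of the metal jar rack, push it through the pair of sprung leaves and on until it presses the sprung back plate in a few millimetres and the leaves have snapped shut behind it. Then draw the jar back against the shut leaves with a light steady pull of about 5 N, for half a second, to prove that they do not swing back, and let go of it there, standing upright against the leaves. Be gentle: never load the rack through the jar with more than 15 N, and leave the other things where they are.

Things in the scene. Friction and masses are not known exactly. Their poses are not given: they have to be found in the camera images.
- spice_jar: The spice jar to load: the upright jar with red screw cap that stands alone on the worktop, to the right of the rack's mouth. Round, 106 mm tall, body 42 mm across, cap (z 85 to 106 mm) 45 mm across, 0.1 to 0.2 kg. Origin: centre of its underside, z up. Grip it by the cap, so that the fingertips stay above 68 mm over the worktop and pass over the rack.
- rack: Fixed aluminium jar rack, open above and without floor (the jar slides on the worktop itself). Origin: on the worktop, in the middle of the gate; +x is the way in, y across, z up. Upright rails 60 mm high, nothing there higher than 68 mm. Store behind the gate: 66 mm wide, closed by an end wall at x = 167 mm. A jar drawn back against the shut leaves has its centre at about x = 24 mm.
- mouth (a point): Middle of the rack's open mouth, on the worktop, 86 mm before the gate (rack x = -86 mm). The mouth narrows from 72 mm wide here to 47 mm at rack x = -60 mm; from there to x = -4 mm runs the straight entry lane, 47 mm wide between its inner faces. Axes as the rack's.
- store (a point): Point on the worktop in the store, 48 mm past the gate, axes as the rack's. An adjustable stop with a sprung back plate stands in the store, clamped at a place that differs each time: when the jar first touches the plate, the jar's centre is somewhere between this point and 55 mm farther in (rack x = 48 to 103 mm). It has to be felt.
- leaf_left (a joint): Angle (rad) of the gate leaf on the +y side: 0 shut, grows to 1.5 inward (to +x); it cannot swing outward. Sprung upright steel leaf, 27 mm long, 3 mm thick, z 26 to 62 mm, hinged at rack x = 0, y = 29 mm. Passing the gate takes up to about 8 N. The leaves snap shut once the jar's centre is 40 mm past the gate; drawn back sooner, it wedges in them.
- leaf_right (a joint): Angle (rad) of the other gate leaf, the mirror image on the -y side (hinged at y = -29 mm): 0 shut, grows to 1.5 inward. Shut, the two leaves leave a 4 mm gap in the middle.
- plate (a joint): How far (m) the sprung back plate is pressed in: 0 free, 0.008 fully in, where it meets the hard stop. It starts to give at 2.4 N and needs about 4.2 N at 3 mm, 5.4 N at 5 mm, 7.2 N fully in; there the force soon passes 15 N. The plate spans z 38 to 66 mm. Friction under the jar adds 1 to 3 N to what the hand feels, more if it is pressed down.
- tuna_tin: Bystander: flat tin 86 mm across, 40 mm tall, on the worktop. Origin: centre of its underside.
- salt_shaker: Bystander: grey salt shaker 44 mm across, 90 mm tall. Origin: centre of its underside.
- half_tin: Bystander: short tin 76 mm across, 58 mm tall, beyond the far end of the rack. Origin: centre of its underside.
- teaspoon: Bystander: teaspoon, 137 mm long, 13 mm high, lying on the worktop at the right. Origin: under its middle.
Things that resemble listed ones, but are neither listed nor needed, are in the scene too. What is shaped like the spice_jar but green or yellow is not meant.

How it is judged:
By the outcome, as a careful person would: the job done as asked, in the order asked, and still so for the second after the job is handed in, with the robot touching nothing.
It also fails if it takes over 72 s, if anything falls off the work surface, if the arm or the gripper's body presses on something with over 40 N, if the wrist force passes 120 N, or if a joint passes its speed limit or range.

ROBOT

A 7-joint arm with a two-finger parallel gripper is mounted at the origin on a cart in front of the work surface, level with it; the furniture and walls round the work are solid. World frame = base frame: x ahead of the robot, y to its left, z up, the work surface at z = 0. Lengths are in m, angles in rad, forces in N, time in s.
With the tool pointing down it reaches from about 0.4 to 0.9 m from the base axis. Payload 5.6 kg.
Tool frame: the origin (TCP) lies midway between the tips of the shut fingers; the grasp point (between the pads) lies 19 mm behind it (manip.hold_point_z is the x of the grasp point in the tool frame, in m); x points along the fingers, y is the direction in which the jaws open and shut, and the axes are right-handed (so a half turn about x gives the same grasp; the last joint's range is limited). The gripper opens to 92 mm and grips with 3 to 60 N. Pads are 20 mm wide; open, the fingers measure 128 mm over their backs; the gripper's body (75 mm by 189 mm) begins 69 mm behind the grasp point.
Start: joints at [1.264, 0.468, -0.012, 1.603, 0.006, 1.071, -0.056], TCP at [0.169, -0.628, 0.215] pointing down, gripper open.
Joint ranges: [-2.53, 2.53], [-0.31, 2.02], [-1.57, 1.55], [0.28, 2.44], [-1.29, 4.43], [0.15, 1.84], [-2.92, 2.92]. Speed limits (rad/s): [2.57, 2.57, 3.14, 3.14, 3.14, 3.14, 3.14].

INTERFACE

Orientations are given as a unit quaternion [w, x, y, z].
In Python, from cell import manip, camera, get_calibration gives the robot as it stands.
- The arm moves only by the shell command python3 -m pendant 'ROWS' [FORCE]. ROWS is JSON, a list of rows, each a list of 3 entries, a list of its own where there are three numbers: the opening in per cent of the stroke, from 0 (shut) to 100 (fully open), then the shift along the tool's x, y, z in mm, then the turn about the tool's x in rad. A call has 1 to 8 rows; each row is the pose to reach, as a shift and turn from the pose commanded when the call began, along the tool's axes at that moment; what a row does not reach only later rows make up. A row lasts 1/8 s, in which the tool goes at most 62.5 mm and 10.7 degrees, less where a joint would pass 70% of its speed; a pose out of reach is approached as far as the arm can. A call with a gripper value outside its range is refused whole. The fingers move at their own pace and stop on an object; FORCE is the grip in N (left out, the last holds). Time passes only in rows, so rows that repeat a pose let the fingers close. It gives the time, the measured TCP pose, the force and the opening at its end, in the units of the state.
- manip.state(): the state, without advancing time (a new reading comes with each control period).
- camera(name): name is "scene" or "side" or "wrist"; returns the picture (384x512x3 uint8, red, green, blue); there is no depth.
- get_calibration(name): a dict with "fx", "fy", "cx", "cy" (pixels), "extrinsics" (4x4, takes a point from world to camera coordinates); the wrist camera has in their place "hand_eye" (4x4, takes a point from camera to tool coordinates, whose origin is the TCP and whose axes are the tool frame's). Camera axes: x right, y down, z forward; pixel columns grow to the right and rows downward; lengths in m; the calibration is good to about 2 mm. The wrist camera is an equidistant fisheye: a pixel r from the principal point sees the ray r / f radians off the axis. A picture is of the moment at which its call begins: read the wrist's pose just before it. get_calibration takes no time and is no camera call.
- manip.sign_off(): hands the job in, once; it reports no verdict.
The state is a dict: "t": time; "joint_positions": joint angles; "joint_vel": joint speeds; "tau": joint torques, N m; "tcp_pos": TCP position; "ee_rot": TCP orientation; "ft_force": force on the tool from outside, world axes, zero at the start; "moment": the same for the moment, N m; "width": opening from 0.0 (shut) to 1.0 (fully open).
Only numpy, scipy, OpenCV 4.12 (cv2) and the standard library are available. Lean on these libraries where they do the work, as an engineer would, in place of code of your own. Each camera call takes 0.05 s, during which the arm holds its last target. There are 200 camera calls.

## Working session

There is one attempt and no reset: what is moved stays moved. The work goes in short steps, Python scripts to look and compute and a shell command to move; the robot and the scene stay as the last step left them, time stands still between calls to the robot, and variables do not carry over. Pictures are saved under pics/ and viewed, about 8 in all and at most 12, crops included, and the job is handed in when it is done.

```bash
mkdir -p pics; ls; python3 - <<'E'
from cell import manip,camera,get_calibration
import cv2,numpy as np
print(manip.state())
for n in("scene","side","wrist"):
    im=camera(n)[:,:,::-1]; cv2.imwrite(f"pics/{n}0.png",im)
    c=get_calibration(n); print(n,{k:np.round(v,4).tolist() for k,v in c.items()})
a=cv2.imread("pics/scene0.png");b=cv2.imread("pics/side0.png")
cv2.imwrite("pics/a.png",cv2.resize(a,(800,600)));cv2.imwrite("pics/b.png",cv2.resize(b,(800,600)))
E
```

```text
pics
{'t': 0.0, 'joint_positions': array([ 1.26398705,  0.46834718, -0.01160154,  1.60362906,  0.0059998 ,
        1.07137297, -0.05630554]), 'joint_vel': array([2.90068936e-05, 4.88053188e-04, 1.23720757e-03, 7.01229739e-04,
       1.18917758e-04, 1.55782258e-03, 1.36227591e-03]), 'tau': array([-5.84411077e-05, -5.20572746e+01, -1.23599937e-02, -2.43753433e+01,
       -5.66116848e-02,  1.72968954e-02,  1.80199145e-04]), 'tcp_pos': array([ 0.16927467, -0.62697251,  0.21365755]), 'ee_rot': array([-0.09237922, -0.70084473, -0.09357201,  0.70108989]), 'ft_force': array([-0.06361881, -0.01296756, -0.17284125]), 'moment': array([ 0.01738227, -0.00667895, -0.04664827]), 'width': 0.9998474508771751}
scene {'fx': 459.9616, 'fy': 459.9616, 'cx': 257.678, 'cy': 190.9143, 'extrinsics': [[0.8505, -0.526, -0.0043, -0.4666], [-0.372, -0.5957, -0.7119, 0.23], [0.3719, 0.607, -0.7023, 1.5418], [0.0, 0.0, 0.0, 1.0]]}
side {'fx': 369.1234, 'fy': 369.1234, 'cx': 254.9552, 'cy': 195.1168, 'extrinsics': [[-0.9456, -0.3244, -0.0226, 0.5054], [-0.1526, 0.5039, -0.8502, 0.1135], [0.2872, -0.8005, -0.526, 0.9708], [0.0, 0.0, 0.0, 1.0]]}
wrist {'fx': 297.3186, 'fy': 297.3186, 'cx': 259.7811, 'cy': 194.4955, 'hand_eye': [[0.0014, -0.274, 0.9617, -0.1707], [1.0, -0.0001, -0.0014, -0.0007], [0.0004, 0.9617, 0.274, -0.0778], [0.0, 0.0, 0.0, 1.0]]}
```

View pics/a.png

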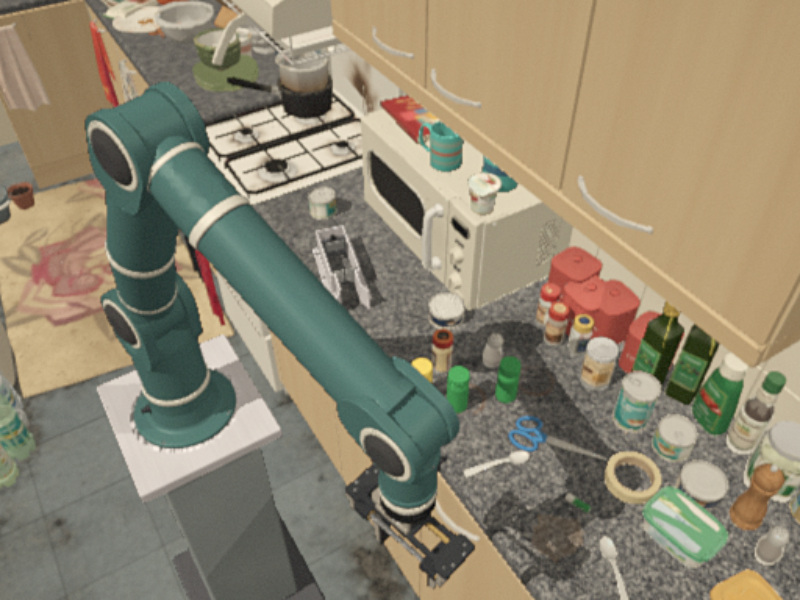

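View pics/b.png

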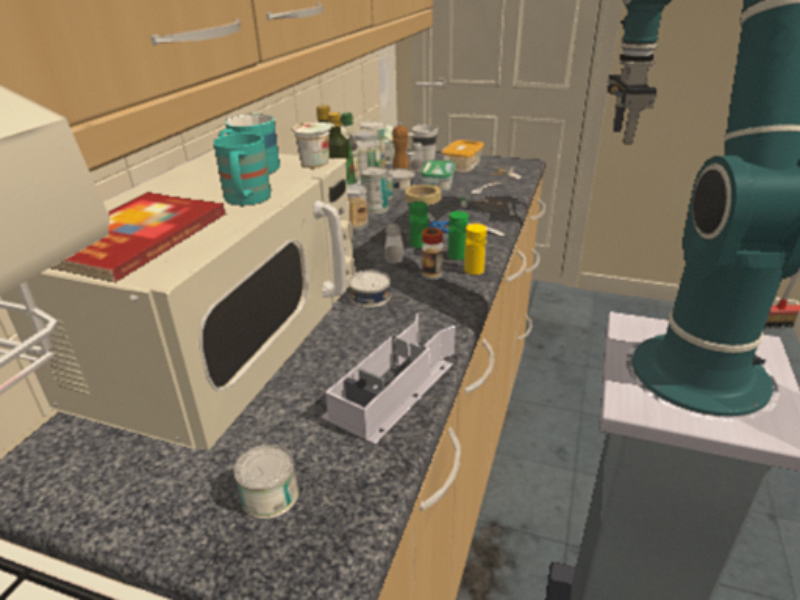

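The candidates are the red-capped jar at scene(800) (442,340) and side(800) (432,240), red-capped jars at the back by the tiles at scene (550,300) and (557,322), green jars at (458,388) and (508,380), and a yellow one at (423,370). I choose the first: red cap, standing on the open worktop by the rack's mouth. Next is a close crop.

```bash
python3 - <<'E'
import cv2,numpy as np
a=cv2.imread("pics/scene0.png")[135:265,190:350];b=cv2.imread("pics/side0.png")[135:285,200:330]
A=cv2.resize(a,None,fx=2.5*1,fy=2.5,interpolation=cv2.INTER_CUBIC);B=cv2.resize(b,None,fx=3,fy=3,interpolation=cv2.INTER_CUBIC)
H=max(A.shape[0],B.shape[0])
C=np.zeros((H,A.shape[1]+B.shape[1],3),np.uint8);C[:A.shape[0],:A.shape[1]]=A;C[:B.shape[0],A.shape[1]:]=B
print(C.shape);cv2.imwrite("pics/c.png",C)
E
```

```text
(450, 790, 3)
```

View pics/c.png

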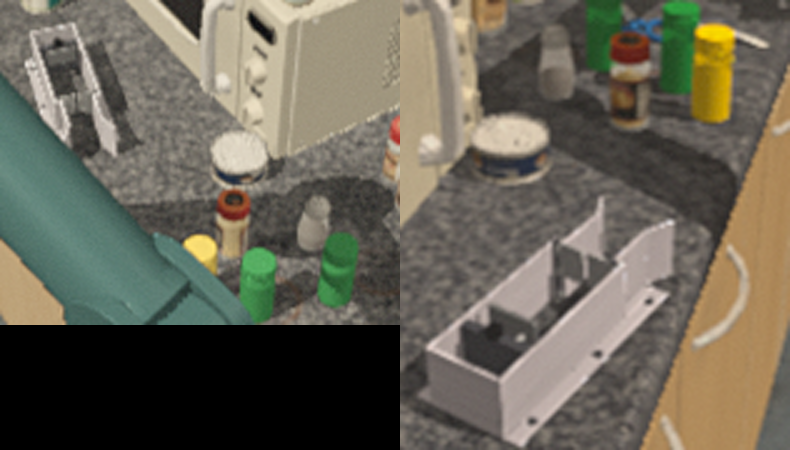

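The crop confirms it: the red-capped jar with the brown body stands alone, at side crop (629,42) and scene crop (233,200). The rack's mouth opens toward it. Mouth tips are at side (602,198) and (673,222), end-wall top corners at (428,348) and (499,382).

```bash
cat > h.py <<'E'
import numpy as np,cv2
from cell import manip,camera,get_calibration
from scipy.spatial.transform import Rotation as R
def ray(n,u,v,z):
    c=get_calibration(n);E=np.array(c["extrinsics"]);r=E[:3,:3]
    o=-r.T@E[:3,3];d=r.T@np.array([(u-c["cx"])/c["fx"],(v-c["cy"])/c["fy"],1]);return o+d*(z-o[2])/d[2]
def wray(st,u,v,z):
    c=get_calibration("wrist");H=np.array(c["hand_eye"]);w,x,y,q=st["ee_rot"];T=R.from_quat([x,y,q,w]).as_matrix()
    p=np.array([u-c["cx"],v-c["cy"]]);rr=np.hypot(*p);th=rr/c["fx"]
    d=np.append(np.sin(th)*p/max(rr,1e-9),np.cos(th));d=T@H[:3,:3]@d;o=T@H[:3,3]+st["tcp_pos"];return o+d*(z-o[2])/d[2]
def wproj(st,P):
    c=get_calibration("wrist");H=np.array(c["hand_eye"]);w,x,y,q=st["ee_rot"];T=R.from_quat([x,y,q,w]).as_matrix()
    p=H[:3,:3].T@(T.T@(np.array(P)-st["tcp_pos"])-H[:3,3]);th=np.arctan2(np.hypot(p[0],p[1]),p[2]);s=c["fx"]*th/np.hypot(p[0],p[1]);return np.array([c["cx"]+p[0]*s,c["cy"]+p[1]*s])
def axes(st):
    w,x,y,q=st["ee_rot"];return R.from_quat([x,y,q,w]).as_matrix()
E
python3 - <<'E'
from h import *
np.set_printoptions(precision=4,suppress=True)
s=lambda u,v,z:ray("side",200+(u-400)/3,135+v/3,z)
q=lambda u,v,z:ray("scene",190+u/2.5,135+v/2.5,z)
for k,p in dict(L0=(428,348),R0=(499,382),Lm=(602,198),Rm=(673,222),Rk=(621,262)).items(): print(k,s(*p,.06))
print("jar",s(629,42,.106),q(234,197,.106))
print("scene far L",q(32,33,.06),q(72,24,.06),"mouth",q(67,152,0),q(113,155,0))
for p in [(712,35),(681,12),(604,0),(555,37)]:print(p,s(*p,.1))
print("tuna",s(511,132,.04))
st=manip.state();print(axes(st))
E
```

```text
L0 [0.5428 0.2977 0.06  ]
R0 [0.4759 0.3171 0.06  ]
Lm [0.478  0.0534 0.06  ]
Rm [0.405 0.073 0.06 ]
Rk [0.4323 0.1454 0.06  ]
jar [ 0.5225 -0.19    0.106 ] [ 0.5281 -0.1992  0.106 ]
scene far L [0.4773 0.3069 0.06  ] [0.5432 0.2929 0.06  ] mouth [0.4218 0.0915 0.    ] [0.4782 0.0487 0.    ]
(712, 35) [ 0.442  -0.2463  0.1   ]
(681, 12) [ 0.4908 -0.2999  0.1   ]
(604, 0) [ 0.5885 -0.3099  0.1   ]
(555, 37) [ 0.6098 -0.1923  0.1   ]
tuna [ 0.6195 -0.0729  0.04  ]
[[-0.0004  0.2607 -0.9654]
 [ 0.0013 -0.9654 -0.2607]
 [-1.     -0.0013  0.0001]]
```

```bash
python3 -m pendant '[[100,[0,-60,-85],0.15],[100,[0,-90,-125],0.3],[100,[0,-120,-170],0.4],[100,[0,-150,-210],0.53],[100,[0,-180,-255],0.53],[100,[0,-210,-300],0.53],[100,[0,-240,-340],0.53],[100,[0,-240,-340],0.53]]'; python3 - <<'E'
from h import *
np.set_printoptions(precision=4,suppress=True)
st=manip.state();print(st["joint_positions"],st["ft_force"]);print(axes(st)); print(axes(st).T@(np.array([.525,-.195,.2])-st["tcp_pos"])*1000)
for p in [(205,448),(350,300),(232,285)]: print(ray("side",p[0]/1.5625,p[1]/1.5625,0))
E
```

```text
t: 1.15
tcp_pos: [0.4377, -0.3031, 0.2145]
ee_rot: [-0.092, 0.701, -0.091, -0.701]
ft_force: [-0.4, 0.1, -0.1]
width: 1.001
[ 0.6235  0.2754 -0.0946  1.886   0.0289  0.9817 -1.3127] [-0.3776  0.0927 -0.0536]
[[ 0.0007 -0.2555 -0.9668]
 [ 0.0015 -0.9668  0.2555]
 [-1.     -0.0016 -0.0003]]
[  14.6831 -126.8171  -56.7391]
[0.6967 0.4033 0.    ]
[ 0.6565 -0.0465  0.    ]
[ 0.9296 -0.03    0.    ]
```

```bash
python3 -m pendant '[[100,[0,-50,-25],0],[100,[0,-90,-45],0],[100,[0,-127,-57],0],[100,[0,-127,-57],0],[100,[0,-127,-57],0]]'; python3 - <<'E'
from h import *
np.set_printoptions(precision=4,suppress=True)
st=manip.state();im=camera("wrist")[:,:,::-1];cv2.imwrite("pics/w1.png",im)
np.save("w1.npy",st,allow_pickle=True)
print(wproj(st,[.525,-.195,.106]))
hsv=cv2.cvtColor(im,cv2.COLOR_BGR2HSV);m=(((hsv[...,0]<8)|(hsv[...,0]>172))&(hsv[...,1]>140)&(hsv[...,2]>50)).astype(np.uint8)
n,l,s,c=cv2.connectedComponentsWithStats(m)
for i in range(1,n):
    if s[i,4]>60: print(s[i],c[i],wray(st,*c[i],.106))
cv2.imwrite("pics/w1b.png",cv2.resize(im,(800,600)))
E
```

```text
t: 1.78
tcp_pos: [0.5225, -0.2015, 0.2143]
ee_rot: [0.094, -0.7, 0.095, 0.701]
ft_force: [-0.5, -0.1, -0.6]
width: 1.0
[253.8198 191.4822]
[236 165  42  19 163] [257.0061 170.2577] [ 0.5445 -0.2036  0.106 ]
```

View pics/w1b.png

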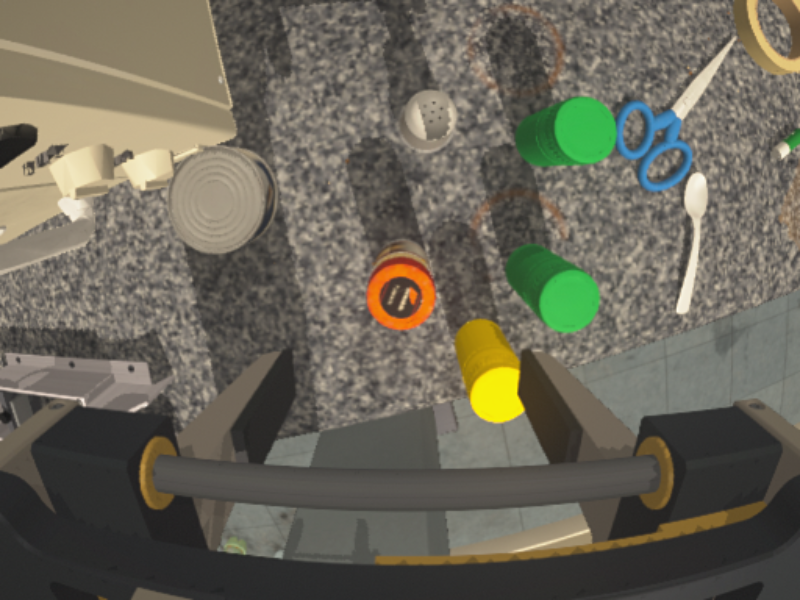

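The red-capped jar's top is at (401,296) in the 800-wide picture, with clear room for both fingers. The nearest things are green at (568,300) and yellow at (497,390). Next I compute the correction.

```bash
python3 - <<'E'
from h import *
np.set_printoptions(precision=4,suppress=True)
st=np.load("w1.npy",allow_pickle=True).item();P=wray(st,401/1.5625,296/1.5625,.106);print(P)
for p in [(497,392),(568,300)]: print(wray(st,p[0]/1.5625,p[1]/1.5625,.1))
print(wray(st,428/1.5625,120/1.5625,.09),wray(st,215/1.5625,203/1.5625,.04))
st=manip.state();P[2]=.077;print(axes(st).T@(P-st["tcp_pos"])*1000,st["tcp_pos"])
E
```

```text
[ 0.5263 -0.1982  0.106 ]
[ 0.4409 -0.2433  0.1   ]
[ 0.4929 -0.3037  0.1   ]
[ 0.6274 -0.2435  0.09  ] [ 0.6209 -0.0727  0.04  ]
[137.3362  -4.6223  -2.8405] [ 0.5224 -0.2018  0.2143]
```

```bash
python3 -m pendant '[[75,[30,-4.5,-3],0],[75,[80,-4.5,-3],0],[75,[115,-4.5,-3],0],[75,[137,-4.5,-3],0],[75,[137,-4.5,-3],0]]' && python3 -m pendant '[[40,[0,0,0],0],[40,[0,0,0],0],[40,[0,0,0],0],[40,[0,0,0],0],[40,[0,0,0],0],[40,[0,0,0],0]]' 20; python3 - <<'E'
from h import *
st=manip.state();print(st["tcp_pos"],st["ft_force"],st["width"],axes(st))
im=camera("wrist")[:,:,::-1];cv2.imwrite("pics/w2.png",im)
im=camera("side")[:,:,::-1];cv2.imwrite("pics/s2.png",im)
E
```

```text
t: 2.45
tcp_pos: [0.5255, -0.1975, 0.076]
ee_rot: [0.095, -0.699, 0.095, 0.702]
ft_force: [0.9, 0.4, 0.0]
width: 0.747
t: 3.2
tcp_pos: [0.5284, -0.1968, 0.0786]
ee_rot: [-0.094, 0.702, -0.094, -0.7]
ft_force: [0.1, -1.4, 6.0]
width: 0.478
[ 0.52844291 -0.19675835  0.0786413 ] [ 0.12308109 -1.38577512  5.97569214] 0.4780167982368223 [[ 1.86674262e-03 -2.63272366e-01 -9.64719740e-01]
 [-1.15164971e-03 -9.64721347e-01  2.63270576e-01]
 [-9.99997594e-01  6.19560800e-04 -2.10408400e-03]]
```

```bash
python3 -m pendant '[[40,[0,0,0],0],[40,[0,0,0],0]]' ; python3 -m pendant '[[40,[-1,0,0],0],[40,[-2,0,0],0],[40,[-2,0,0],0],[40,[-2,0,0],0]]'
```

```text
t: 3.55
tcp_pos: [0.5284, -0.1968, 0.0786]
ee_rot: [-0.094, 0.702, -0.094, -0.7]
ft_force: [-0.1, -0.4, 6.0]
width: 0.482
t: 4.05
tcp_pos: [0.5274, -0.1959, 0.0793]
ee_rot: [0.094, -0.701, 0.094, 0.701]
ft_force: [0.0, -0.2, -1.1]
width: 0.481
```

View pics/w2.png

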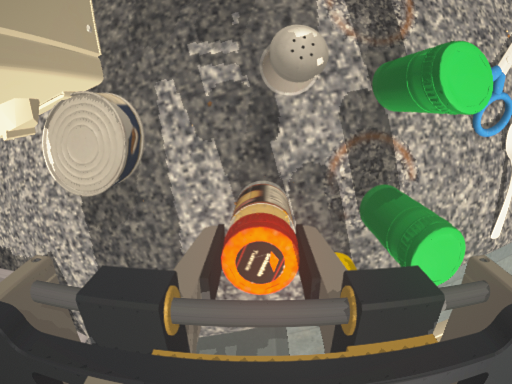

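Gripped at 44 mm (width 0.48), with the jar's cap between the pads. Now sliding it to a point before the mouth.

```bash
python3 -m pendant '[[40,[0.3,-15,12],0],[40,[0.3,-42,34],0],[40,[0.3,-70,57],0],[40,[0.3,-98,80],0],[40,[0.3,-128,103],0],[40,[0.3,-155,125],0],[40,[0.3,-176,142],0],[40,[0.3,-188,151],0]]' 25;python3 -m pendant '[[40,[0,0,0],0],[40,[0,0,0],0]]'; python3 - <<'E'
from h import *
st=manip.state();print(st["tcp_pos"],axes(st))
a=camera("scene")[:,:,::-1];b=camera("side")[:,:,::-1];cv2.imwrite("pics/a3.png",a);cv2.imwrite("pics/s3.png",b)
cv2.imwrite("pics/s3c.png",cv2.resize(b[150:300,190:350],None,fx=4,fy=4,interpolation=cv2.INTER_CUBIC)[:600,:800])
E
```

```text
t: 5.05
tcp_pos: [0.43, 0.0269, 0.0793]
ee_rot: [0.093, -0.701, 0.093, 0.701]
ft_force: [0.5, -0.2, -0.8]
width: 0.48
t: 5.3
tcp_pos: [0.4318, 0.0242, 0.0793]
ee_rot: [-0.094, 0.701, -0.094, -0.701]
ft_force: [-0.7, 0.5, -2.1]
width: 0.478
[0.43179162 0.02424685 0.07930914] [[ 3.63262829e-04 -2.64190802e-01 -9.64470367e-01]
 [-3.49579074e-04 -9.64470405e-01  2.64190681e-01]
 [-9.99999873e-01  2.41188003e-04 -4.42711824e-04]]
```

View pics/s3c.png

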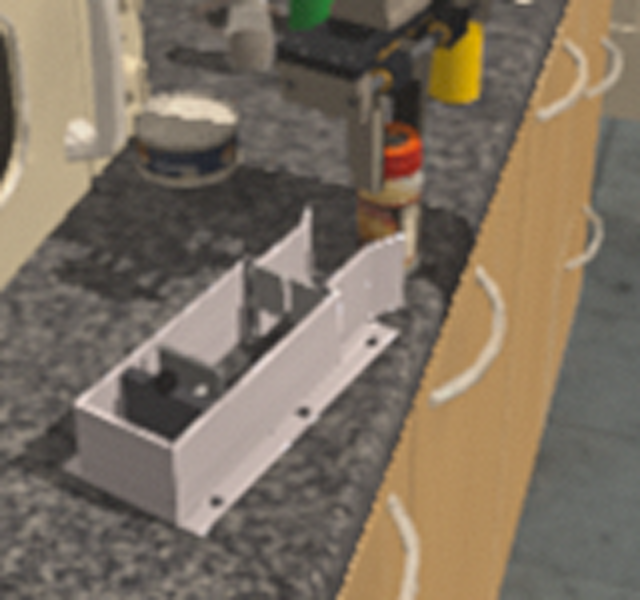

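Jar before the mouth at (400,170), gripper clear of the rails; rack mouth tips at (310,205) and (403,237), end-wall corners (78,403) and (177,442).

```bash
python3 - <<'E'
from h import *
np.set_printoptions(precision=4,suppress=True)
s=lambda u,v,z=.06:ray("side",190+u/4,150+v/4,z)
P={k:s(*p) for k,p in dict(L0=(77,403),R0=(177,443),Lk=(245,262),Rk=(334,292),Lm=(308,207),Rm=(403,238)).items()}
for k in P:print(k,P[k])
m=[(P['L'+i]+P['R'+i])/2 for i in '0km'];print(m)
d=(m[0]-m[2])[:2];print(np.hypot(*d),np.degrees(np.arctan2(d[1],d[0])));d/=np.linalg.norm(d)
n=np.array([-d[1],d[0]]);st=manip.state()
for k in P:print(k,(P[k][:2]-m[0][:2])@d*1000+167,(P[k][:2]-m[0][:2])@n*1000)
q=st["tcp_pos"][:2]-m[0][:2];print("jar rack x,y",q@d*1000+167,q@n*1000)
E
```

```text
L0 [0.5434 0.297  0.06  ]
R0 [0.4752 0.3114 0.06  ]
Lk [0.4976 0.1335 0.06  ]
Rk [0.4319 0.1484 0.06  ]
Lm [0.4778 0.0574 0.06  ]
Rm [0.405  0.0756 0.06  ]
[array([0.5093, 0.3042, 0.06  ]), array([0.4647, 0.1409, 0.06  ]), array([0.4414, 0.0665, 0.06  ])]
0.2472474395948273 74.06132515897005
L0 169.419786612527 -34.78537619351441
R0 164.580213387473 34.78537619351441
Lk -0.3765142872628644 -35.59460221495991
Rk -4.1223015770875975 31.586099316461905
Lm -79.0027195820249 -37.457386240203675
Rm -81.49215960762982 37.45738624020374
jar rack x,y -123.71277606280108 -2.4013418586017465
```

```bash
python3 -m pendant '[[40,[0.5,-8,0],0],[40,[0.5,-18,0],0],[40,[0.5,-28,0],0],[40,[0.5,-36,0],0],[40,[0.5,-42,0],0],[40,[0.5,-48,0],0],[40,[0.5,-52,0],0],[40,[0.5,-52,0],0]]'; python3 -m pendant '[[40,[0,-3,0],0],[40,[0,-6,0],0],[40,[0,-9,0],0],[40,[0,-12,0],0],[40,[0,-12,0],0]]'
```

```text
t: 6.4
tcp_pos: [0.4456, 0.0752, 0.0788]
ee_rot: [-0.094, 0.701, -0.094, -0.7]
ft_force: [0.3, -1.2, -1.8]
width: 0.477
t: 7.02
tcp_pos: [0.4501, 0.0853, 0.0793]
ee_rot: [-0.094, 0.702, -0.095, -0.7]
ft_force: [3.9, -3.2, -1.9]
width: 0.477
```

```bash
python3 -m pendant '[[40,[0,0,-0.8],0],[40,[0,0,-1.5],0],[40,[0,0,-1.5],0]]'; python3 -m pendant '[[40,[0,-2,0],0],[40,[0,-4,0],0],[40,[0,-6,0],0],[40,[0,-8,0],0],[40,[0,-8,0],0]]'
```

```text
t: 7.4
tcp_pos: [0.4506, 0.0859, 0.0791]
ee_rot: [-0.094, 0.701, -0.094, -0.7]
ft_force: [3.3, -3.6, -0.3]
width: 0.48
t: 8.02
tcp_pos: [0.4526, 0.0935, 0.0791]
ee_rot: [-0.094, 0.701, -0.094, -0.7]
ft_force: [3.8, -4.8, 0.8]
width: 0.481
```

```bash
python3 -m pendant '[[40,[0,0,-1],0],[40,[0,0,-2],0],[40,[0,0,-2],0]]'; python3 -m pendant '[[40,[0,-2,0],0],[40,[0,-4,0],0],[40,[0,-6,0],0],[40,[0,-8,0],0],[40,[0,-8,0],0]]'
```

```text
t: 8.4
tcp_pos: [0.4535, 0.0936, 0.0789]
ee_rot: [0.094, -0.701, 0.094, 0.701]
ft_force: [1.1, -3.5, 4.6]
width: 0.478
t: 9.02
tcp_pos: [0.4554, 0.1007, 0.0788]
ee_rot: [0.093, -0.701, 0.094, 0.701]
ft_force: [0.7, -4.6, 5.1]
width: 0.479
```

```bash
python3 -m pendant '[[40,[-0.6,0,-0.4],0],[40,[-1.2,0,-0.7],0],[40,[-1.2,0,-0.7],0]]'; python3 -m pendant '[[40,[0,-2,0],0],[40,[0,-4,0],0],[40,[0,-6,0],0],[40,[0,-8,0],0],[40,[0,-8,0],0]]'
```

```text
t: 9.4
tcp_pos: [0.456, 0.1017, 0.0797]
ee_rot: [0.094, -0.701, 0.094, 0.701]
ft_force: [-1.2, 0.3, -1.5]
width: 0.478
t: 10.02
tcp_pos: [0.4586, 0.109, 0.0799]
ee_rot: [0.094, -0.701, 0.094, 0.701]
ft_force: [-0.0, 0.0, -2.0]
width: 0.478
```

```bash
python3 -m pendant '[[40,[0.3,-3,0],0],[40,[0.3,-6,0],0],[40,[0.3,-9,0],0],[40,[0.3,-12,0],0],[40,[0.3,-12,0],0]]'; python3 -m pendant '[[40,[0,-2,0],0],[40,[0,-4,0],0],[40,[0,-6,0],0],[40,[0,-8,0],0],[40,[0,-8,0],0]]'
```

```text
t: 10.65
tcp_pos: [0.4617, 0.1203, 0.0796]
ee_rot: [0.094, -0.701, 0.094, 0.701]
ft_force: [-0.4, -1.2, -0.9]
width: 0.479
t: 11.28
tcp_pos: [0.4638, 0.1282, 0.0796]
ee_rot: [0.094, -0.701, 0.094, 0.701]
ft_force: [-1.0, -1.8, -1.9]
width: 0.48
```

```bash
for i in 1 ; do python3 -m pendant '[[40,[0,-2,0],0],[40,[0,-4,0],0],[40,[0,-6,0],0],[40,[0,-6,0],0]]'; done; python3 -m pendant '[[40,[0,-2,0],0],[40,[0,-4,0],0],[40,[0,-6,0],0],[40,[0,-6,0],0]]'
```

```text
t: 11.78
tcp_pos: [0.4655, 0.134, 0.0796]
ee_rot: [0.094, -0.701, 0.094, 0.701]
ft_force: [-0.6, -2.9, -1.1]
width: 0.475
t: 12.28
tcp_pos: [0.4672, 0.14, 0.0797]
ee_rot: [-0.094, 0.701, -0.094, -0.701]
ft_force: [-1.1, -3.1, -1.6]
width: 0.48
```

```bash
python3 -m pendant '[[40,[0,-2,0],0],[40,[0,-4,0],0],[40,[0,-6,0],0],[40,[0,-6,0],0]]'; python3 -m pendant '[[40,[0,-2,0],0],[40,[0,-4,0],0],[40,[0,-6,0],0],[40,[0,-6,0],0]]'; python3 -m pendant '[[40,[0,-2,0],0],[40,[0,-4,0],0],[40,[0,-6,0],0],[40,[0,-6,0],0]]'
```

```text
t: 12.78
tcp_pos: [0.4685, 0.1458, 0.0796]
ee_rot: [0.094, -0.701, 0.094, 0.701]
ft_force: [-0.6, -2.9, -2.0]
width: 0.476
t: 13.28
tcp_pos: [0.4705, 0.1517, 0.0797]
ee_rot: [-0.094, 0.701, -0.093, -0.701]
ft_force: [-0.6, -3.5, -2.1]
width: 0.478
t: 13.78
tcp_pos: [0.4721, 0.1576, 0.0798]
ee_rot: [-0.094, 0.701, -0.093, -0.701]
ft_force: [0.5, -2.0, -1.9]
width: 0.476
```

```bash
python3 -m pendant '[[40,[0,-2,0],0],[40,[0,-4,0],0],[40,[0,-6,0],0],[40,[0,-8,0],0],[40,[0,-8,0],0]]'; python3 -m pendant '[[40,[0,-2,0],0],[40,[0,-4,0],0],[40,[0,-6,0],0],[40,[0,-8,0],0],[40,[0,-8,0],0]]';  python3 -m pendant '[[40,[0,-2,0],0],[40,[0,-4,0],0],[40,[0,-6,0],0],[40,[0,-8,0],0],[40,[0,-8,0],0]]'
```

```text
t: 14.4
tcp_pos: [0.474, 0.1653, 0.0797]
ee_rot: [-0.094, 0.701, -0.094, -0.701]
ft_force: [-0.4, -1.2, -1.5]
width: 0.479
t: 15.02
tcp_pos: [0.4762, 0.1732, 0.0798]
ee_rot: [-0.094, 0.701, -0.093, -0.701]
ft_force: [0.5, 0.3, -1.5]
width: 0.471
t: 15.65
tcp_pos: [0.4786, 0.181, 0.0798]
ee_rot: [-0.094, 0.701, -0.093, -0.701]
ft_force: [1.3, 2.0, -1.7]
width: 0.476
```

```bash
python3 -m pendant '[[40,[0.4,-2,0],0],[40,[0.4,-4,0],0],[40,[0.4,-6,0],0],[40,[0.4,-6,0],0]]'; python3 -m pendant '[[40,[0.3,-1,0],0],[40,[0.3,-2,0],0],[40,[0.3,-3,0],0],[40,[0.3,-4,0],0],[40,[0.3,-4,0],0]]'
```

```text
t: 16.15
tcp_pos: [0.4796, 0.1861, 0.0792]
ee_rot: [0.094, -0.701, 0.094, 0.701]
ft_force: [-0.0, 0.3, -1.6]
width: 0.472
t: 16.77
tcp_pos: [0.4807, 0.1899, 0.079]
ee_rot: [0.094, -0.701, 0.094, 0.701]
ft_force: [0.2, 0.0, -0.6]
width: 0.477
```

```bash
for i in 1; do python3 -m pendant '[[40,[0,-1,0],0],[40,[0,-2,0],0],[40,[0,-3,0],0],[40,[0,-4,0],0],[40,[0,-4,0],0]]'; done; python3 -m pendant '[[40,[0,-1,0],0],[40,[0,-2,0],0],[40,[0,-3,0],0],[40,[0,-4,0],0],[40,[0,-4,0],0]]'
```

```text
t: 17.4
tcp_pos: [0.4818, 0.1938, 0.079]
ee_rot: [-0.094, 0.701, -0.094, -0.701]
ft_force: [-0.3, 0.0, -0.8]
width: 0.479
t: 18.02
tcp_pos: [0.4828, 0.1976, 0.079]
ee_rot: [-0.094, 0.701, -0.094, -0.701]
ft_force: [-0.0, -0.4, -0.4]
width: 0.481
```

```bash
python3 -m pendant '[[40,[0,-1,0],0],[40,[0,-2,0],0],[40,[0,-3,0],0],[40,[0,-4,0],0],[40,[0,-4,0],0]]'
```

```text
t: 18.65
tcp_pos: [0.4839, 0.2015, 0.079]
ee_rot: [0.094, -0.701, 0.094, 0.701]
ft_force: [0.5, 1.1, -1.9]
width: 0.478
```

```bash
python3 -m pendant '[[40,[0,-1,0],0],[40,[0,-2,0],0],[40,[0,-3,0],0],[40,[0,-4,0],0],[40,[0,-5,0],0],[40,[0,-5,0],0]]'
```

```text
t: 19.4
tcp_pos: [0.4852, 0.2063, 0.0789]
ee_rot: [0.094, -0.701, 0.094, 0.701]
ft_force: [0.6, -0.4, -1.2]
width: 0.478
```

```bash
python3 -m pendant '[[40,[0,-1,0],0],[40,[0,-2,0],0],[40,[0,-3,0],0],[40,[0,-4,0],0],[40,[0,-4,0],0]]'
```

```text
t: 20.02
tcp_pos: [0.4863, 0.2102, 0.079]
ee_rot: [-0.094, 0.701, -0.094, -0.701]
ft_force: [0.5, 0.4, -2.1]
width: 0.477
```

```bash
python3 -m pendant '[[40,[0.3,-1,0],0],[40,[0.3,-2,0],0],[40,[0.3,-3,0],0],[40,[0.3,-4,0],0],[40,[0.3,-5,0],0],[40,[0.3,-5,0],0]]'
```

```text
t: 20.78
tcp_pos: [0.4877, 0.2148, 0.0788]
ee_rot: [-0.094, 0.701, -0.094, -0.701]
ft_force: [0.2, -3.4, 4.5]
width: 0.469
```

```bash
python3 -m pendant '[[40,[0,-1,0],0],[40,[0,-2,0],0],[40,[0,-3,0],0],[40,[0,-4,0],0],[40,[0,-4,0],0]]'
```

```text
t: 21.4
tcp_pos: [0.4887, 0.2186, 0.0788]
ee_rot: [-0.094, 0.701, -0.094, -0.701]
ft_force: [-0.8, -3.0, 5.3]
width: 0.478
```

```bash
python3 -m pendant '[[40,[-0.3,-1,0],0],[40,[-0.3,-2,0],0],[40,[-0.3,-3,0],0],[40,[-0.3,-4,0],0],[40,[-0.3,-4,0],0]]'
```

```text
t: 22.02
tcp_pos: [0.4893, 0.2217, 0.0788]
ee_rot: [0.093, -0.701, 0.095, 0.701]
ft_force: [-1.3, -4.9, 4.1]
width: 0.475
```

```bash
python3 -m pendant '[[40,[0,-1,0],0],[40,[0,-2,0],0],[40,[0,-3,0],0],[40,[0,-4,0],0],[40,[0,-4,0],0]]'
```

```text
t: 22.65
tcp_pos: [0.4902, 0.2245, 0.0788]
ee_rot: [0.093, -0.7, 0.095, 0.701]
ft_force: [-2.5, -6.8, 6.0]
width: 0.477
```

```bash
python3 -m pendant '[[40,[-0.5,0,0],0],[40,[-0.8,0,0],0],[40,[-0.8,0,0],0]]';  python3 - <<'E'
from h import *
b=camera("side")[:,:,::-1];cv2.imwrite("pics/s4.png",b)
c=cv2.resize(b[165:295,190:310],None,fx=4.5,fy=4.5,interpolation=cv2.INTER_CUBIC);cv2.imwrite("pics/s4c.png",c);print(c.shape)
E
```

```text
t: 23.02
tcp_pos: [0.49, 0.225, 0.0789]
ee_rot: [0.093, -0.7, 0.095, 0.701]
ft_force: [-0.9, -6.0, 0.2]
width: 0.479
(585, 540, 3)
```

View pics/s4c.png

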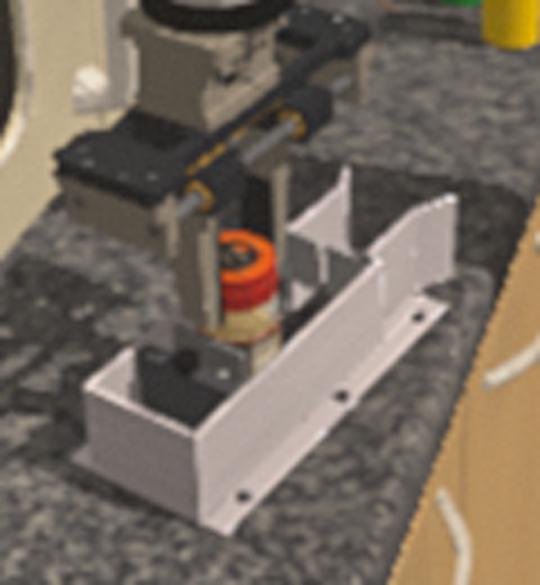

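The jar is against the plate, the leaves are shut behind it at (320,260), and it is upright. The plate is pressed about 4–6 mm at about 6 N. Now drawing back.

```bash
python3 -m pendant '[[40,[0,3,0],0],[40,[0,8,0],0],[40,[0,14,0],0],[40,[0,20,0],0],[40,[0,26,0],0],[40,[0,32,0],0],[40,[0,37,0],0],[40,[0,37,0],0]]'
```

```text
t: 24.08
tcp_pos: [0.4809, 0.1903, 0.0798]
ee_rot: [0.094, -0.701, 0.094, 0.701]
ft_force: [0.5, -0.5, -2.1]
width: 0.478
```

```bash
python3 -m pendant '[[40,[0.4,2,0],0],[40,[0.6,4,0],0],[40,[0.6,6,0],0],[40,[0.6,8,0],0],[40,[0.6,10,0],0],[40,[0.6,12,0],0],[40,[0.6,14,0],0],[40,[0.6,14,0],0]]'
```

```text
t: 25.08
tcp_pos: [0.4773, 0.1771, 0.0792]
ee_rot: [0.094, -0.701, 0.094, 0.701]
ft_force: [0.7, -0.8, -1.2]
width: 0.474
```

```bash
python3 -m pendant '[[40,[0,1,0],0],[40,[0,2,0],0],[40,[0,3,0],0],[40,[0,3,0],0]]'
```

```text
t: 25.58
tcp_pos: [0.4765, 0.1743, 0.0791]
ee_rot: [0.094, -0.701, 0.094, 0.701]
ft_force: [-0.1, 0.1, -0.8]
width: 0.479
```

```bash
python3 -m pendant '[[40,[0,1,0],0],[40,[0,2,0],0],[40,[0,2,0],0]]'
```

```text
t: 25.95
tcp_pos: [0.476, 0.1723, 0.0792]
ee_rot: [0.094, -0.701, 0.094, 0.701]
ft_force: [0.9, -0.4, -1.9]
width: 0.479
```

```bash
python3 -m pendant '[[40,[0.2,1,0],0],[40,[0.2,2,0],0],[40,[0.2,2,0],0]]'
```

```text
t: 26.32
tcp_pos: [0.4754, 0.1704, 0.0789]
ee_rot: [0.094, -0.701, 0.094, 0.701]
ft_force: [0.2, 0.5, -1.0]
width: 0.476
```

```bash
python3 -m pendant '[[40,[0,1,0],0],[40,[0,2,0],0],[40,[0,2,0],0]]'
```

```text
t: 26.7
tcp_pos: [0.4749, 0.1685, 0.079]
ee_rot: [0.094, -0.701, 0.094, 0.701]
ft_force: [-0.3, -0.5, -1.3]
width: 0.481
```

```bash
python3 -m pendant '[[40,[0,1,0],0],[40,[0,1.5,0],0],[40,[0,1.5,0],0]]'
```

```text
t: 27.08
tcp_pos: [0.4745, 0.1671, 0.0789]
ee_rot: [0.094, -0.701, 0.094, 0.701]
ft_force: [0.1, 0.5, -1.2]
width: 0.477
```

```bash
python3 -m pendant '[[40,[0,1,0],0],[40,[0,1.5,0],0],[40,[0,1.5,0],0]]'
```

```text
t: 27.45
tcp_pos: [0.4742, 0.1658, 0.079]
ee_rot: [-0.094, 0.701, -0.094, -0.701]
ft_force: [-0.8, 0.1, -1.2]
width: 0.481
```

```bash
python3 -m pendant '[[40,[0,1,0],0],[40,[0,1.5,0],0],[40,[0,1.5,0],0]]'
```

```text
t: 27.82
tcp_pos: [0.4741, 0.1653, 0.0792]
ee_rot: [-0.094, 0.701, -0.093, -0.701]
ft_force: [0.9, 4.9, -1.1]
width: 0.48
```

```bash
python3 -m pendant '[[40,[0,1,0],0],[40,[0,1.5,0],0],[40,[0,1.5,0],0]]'
```

```text
t: 28.2
tcp_pos: [0.4741, 0.165, 0.0793]
ee_rot: [-0.095, 0.702, -0.092, -0.7]
ft_force: [2.0, 7.0, -4.3]
width: 0.479
```

```bash
python3 -m pendant '[[40,[0.3,-0.8,0],0],[40,[0.3,-0.8,0],0]]'
```

```text
t: 28.45
tcp_pos: [0.4743, 0.1651, 0.0791]
ee_rot: [-0.094, 0.701, -0.093, -0.7]
ft_force: [0.3, 5.5, -1.0]
width: 0.481
```

```bash
python3 -m pendant '[[40,[0,0,0],0],[40,[0,0,0],0],[40,[0,0,0],0]]';python3 -m pendant '[[40,[0,0,0],0],[40,[0,0,0],0],[40,[0,0,0],0],[40,[0,0,0],0]]'
```

```text
t: 28.82
tcp_pos: [0.4742, 0.1651, 0.0791]
ee_rot: [-0.094, 0.701, -0.093, -0.7]
ft_force: [1.6, 5.3, -1.7]
width: 0.478
t: 29.32
tcp_pos: [0.4743, 0.1651, 0.0791]
ee_rot: [-0.094, 0.701, -0.093, -0.7]
ft_force: [1.1, 5.3, -2.0]
width: 0.477
```

```bash
python3 -m pendant '[[40,[0.3,-1,0],0],[40,[0.4,-1.5,0],0],[40,[0.4,-1.5,0],0]]'
```

```text
t: 29.7
tcp_pos: [0.4745, 0.1652, 0.0787]
ee_rot: [-0.094, 0.701, -0.094, -0.7]
ft_force: [0.8, 3.6, 3.2]
width: 0.475
```

```bash
python3 -m pendant '[[40,[-0.3,-0.8,0],0],[40,[-0.3,-0.8,0],0]]'; python3 -m pendant '[[52,[0,0,0],0],[58,[0,0,0],0],[65,[0,0,0],0],[70,[0,0,0],0],[70,[0,0,0],0],[70,[0,0,0],0]]'
```

```text
t: 29.95
tcp_pos: [0.4744, 0.1654, 0.0787]
ee_rot: [-0.094, 0.701, -0.094, -0.701]
ft_force: [1.3, 2.2, 3.5]
width: 0.479
t: 30.7
tcp_pos: [0.4742, 0.1658, 0.0785]
ee_rot: [0.094, -0.701, 0.094, 0.701]
ft_force: [0.2, 0.0, 0.1]
width: 0.702
```

Released and free of forces. Rising straight up, then looking.

```bash
python3 -m pendant '[[70,[-10,0,0],0],[70,[-30,0,0],0],[70,[-60,0,0],0],[70,[-100,0,0],0],[70,[-140,0,0],0],[70,[-160,0,0],0],[70,[-160,0,0],0]]';  python3 - <<'E'
from h import *
st=manip.state();w=camera("wrist")[:,:,::-1]
b=camera("side")[:,:,::-1];cv2.imwrite("pics/s5.png",b);cv2.imwrite("pics/w5.png",w)
c=cv2.resize(b[165:295,190:310],None,fx=3.2,fy=3.2,interpolation=cv2.INTER_CUBIC)
d=cv2.resize(w[100:300,160:360],(410,416),interpolation=cv2.INTER_CUBIC);cv2.imwrite("pics/f5.png",np.hstack([c[:416],d]))
E
```

```text
t: 31.58
tcp_pos: [0.4751, 0.1662, 0.2406]
ee_rot: [-0.094, 0.702, -0.093, -0.699]
ft_force: [0.4, 0.1, -0.4]
width: 0.699
```

View pics/f5.png

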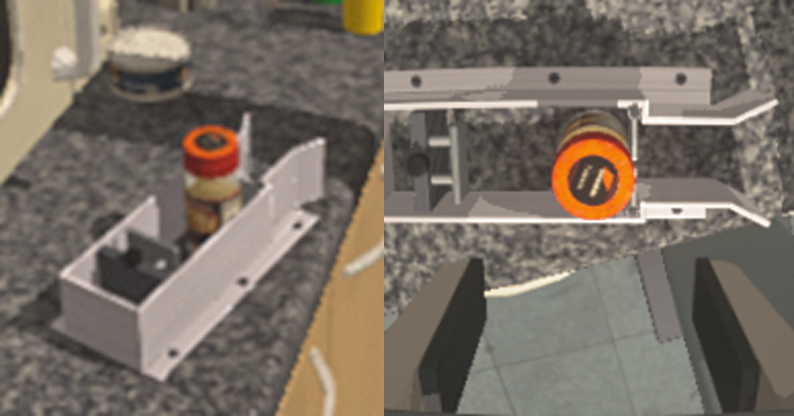

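The jar stands upright against the shut leaves: cap at (592,180), leaves at (634,150) in the wrist view. The bystanders were not approached.

```bash
python3 -c "
from cell import manip
print(manip.sign_off())"
```

```text
the job is handed in; nothing more can be done
None
```

I handed the job in at about 32 s. The red-capped jar stands upright in the rack, against the shut leaves, with the gripper clear above it.

- **Going in:** I gripped the jar by its cap and slid it into the mouth. It rubbed one side of the lane at first (up to about 5 N), and I corrected that. The gate took about 3.5 N. The leaves snapped shut about 40 mm past the gate.
- **Plate:** I pressed the back plate in until the hand felt 6–7 N. I put that at 4–6 mm, but the amount is worked out from force and travel, not measured. Friction makes the first touch uncertain by 1–2 mm.
- **Proof pull:** The jar met the leaves about where expected. The pull touched 7.3 N for a moment. I backed it off to about 5.4 N and held it there for about 0.9 s, and the leaves did not give.
- **Forces and lift:** No reading at the end of a move passed 8 N, but forces between readings were not seen. The readings suggest the jar was mostly carried rather than pressed, so it may have hovered a fraction of a millimetre along parts of the way. At other moments it was pressed down with up to about 6 N.
- **Last pictures:** They show the jar upright against the shut leaves. The arm did not go near the other things. I saw the tuna tin still standing, but did not measure the others again.

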